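# Open the battery unit's snap-tab cover

### The arm

A 6-joint arm with a two-finger parallel gripper is mounted at the origin on a cart in front of the work surface, level with it; the furniture and walls round the work are solid. World frame = base frame: x ahead of the robot, y to its left, z up, the work surface at z = 0. Lengths are in mm, angles in rad, forces in N, time in s.
With the tool pointing down it reaches from about 350 to 1000 mm from the base axis. Payload 7.1 kg.
Tool frame: the origin (TCP) lies on the centre line of the jaws, within the pads' length; the fingertips stand 11 mm ahead of it and the grasp point (between the pads) lies 8 mm behind it; z points along the fingers, y is the line along which they close (so a half turn about z gives the same grasp; the last joint's range is limited). The gripper opens to 85 mm and grips with 20 to 120 N. Pads are 22 mm wide; open, the fingers measure 114 mm over their backs; the gripper's body (76 mm by 85 mm) begins 54 mm behind the grasp point. The pads swing forward as they close: fully open they stand 13 mm farther back than shut.
Start: joints at [1.307, 0.423, 1.63, -0, 1.089, -0.019], TCP at [151.445, 606.357, 204.319] pointing down, gripper open.
Joint ranges: [-3, 3], [-0.9, 2.11], [0.09, 2.58], [-1.31, 4.45], [0.11, 2.69], [-2.54, 2.54]. Speed limits (rad/s): [2.39, 2.39, 3.01, 3.14, 3.14, 3.14].

### API

Orientations are given as [roll, pitch, yaw] about the fixed x, y, z axes, in that order (R = Rz(yaw) Ry(pitch) Rx(roll)).
In Python, from rig import telemetry, eyes, bot, spotter gives the robot as it stands.
- The arm moves only by the tool arm_command, never from a script. Its argument "moves" is a list that holds one entry, the list of rows, each a list of 7 numbers: the turn, a rotation vector about the tool's x, y, z in degrees, then the shift along the tool's x, y, z in m, then the opening, from 0 (shut) to 1 (fully open). In form: [[[rx, ry, rz, x, y, z, gripper], ...]]. A call has 1 to 20 rows; each row is the pose to reach, as a shift and turn from the pose commanded when the call began, along the tool's axes at that moment; what a row does not reach only later rows make up. A row lasts 1/8 s, in which the tool goes at most 62.5 mm and 10.7 degrees, less where a joint would pass 70% of its speed; a pose out of reach is approached as far as the arm can. A call with a gripper value outside its range is refused whole. The fingers move at their own pace and stop on an object; "grip_force" is the grip in N (left out, the last holds). Time passes only in rows, so rows that repeat a pose let the fingers close. It gives the time, the measured TCP pose, the force, the opening and the grip force at its end, in the units of the state.
- telemetry.get_state(): the state, without advancing time (a new reading comes with each control period).
- eyes.snapshot(name): name is "side" or "top" or "wrist"; returns the picture (480x640x3 uint8, red, green, blue); there is no depth.
- eyes.get_calibration(name): a dict with "K" (3x3 intrinsics, pixels), "k1" (the pictures are not rectified: a ray, as slopes to the right and down, at radius r is drawn at 1 + k1 r^2 times it, then the intrinsics apply), "eye" and "orientation" of the camera in the world; the wrist camera has in their place "T_tool_cam" (4x4, takes a point from camera to tool coordinates, whose origin is the TCP and whose axes are the flange's). Camera axes: x right, y down, z forward; pixel columns grow to the right and rows downward; lengths in mm; the calibration is good to about 2 mm. A picture is of the moment at which its call begins: read the wrist's pose just before it. get_calibration takes no time and is no camera call.
- bot.sign_off(): hands the job in; it is judged then, once.
Trained networks look in the newest picture that a camera, given by its name, has taken for a name from the list of things; names that differ only in an ending like _2 or _b are one class to them, and where a whole thing is asked for, a point or a joint stands for the part that bears it (a point fixed in the world has none). Each returns a list of dicts, best first, with "score" (0 to 1); they miss things now and then, are a little off and sometimes report something else, mostly with a low value. They report only what shows in the picture. A call takes as long as a camera call. They do not tell look-alikes from the thing itself.
- spotter.outline_of(thing, camera): "region" (480x640 bool, what is visible of it) and "extent" ([left, top, right, bottom] in pixels, round what is visible of it).
The state is a dict: "clock": time; "joint_positions": joint angles; "qd": joint speeds; "effort": joint torques, N m; "tcp_pos": TCP position; "ee_rot": TCP orientation; "force": force on the tool from outside, world axes, zero at the start; "ft_torque": the same for the moment, N m; "grip_width": finger opening in mm; "grasp_force": force on a finger pad.
Only numpy, scipy, OpenCV 4.12 (cv2) and the standard library are available. Lean on these libraries where they do the work, as an engineer would, in place of code of your own. Each camera call takes 0.05 s, during which the arm holds its last target. There are 200 camera calls.

### The job

Open the battery unit for a cell change: press its snap tab in with the fingertips so that the cover is released, then push the cover along its rails, off the battery bay and onto the run-out shelf, until the bay lies fully open (up to the end stop is fine). Only press and push: do not pinch or lift anything. Let the tab spring back, and leave the small things around the unit where they are.

Things in the scene. Friction and masses are not known exactly. Their poses are not given: they have to be found in the camera images.
- unit: Battery unit (mm): low oblong grey box fixed to the desk, 260 (its x) by 100 (its y), sides 40 high. Origin: centre of its underside, on the desk; z up. +x runs along it: first the snap tab, then the battery bay (x -81 to +10), hidden by the cover, then the empty run-out shelf. Turned up to 0.45 rad from the robot's x. Guide rails (x > -80, |y| 37.5 to 50, 52.5 high) overhang the cover's edges.
- end_stop (a point): Middle of the end stop's inner face at the far end of the run-out shelf, unit x = +125, 40 mm above the desk (the shelf's level); the stop is 52.5 mm high. The cover's leading edge meets it.
- tab (a joint): Snap tab, m: 0 at rest, grows as its pad is pressed straight down, to 0.014. Sprung: 1.5 N at rest, 5 N fully in, plus up to about 3 N of catch friction; it rises again when let go. It frees the cover at about 0.007; hold it in for half a second while the cover moves.
- tab_top (a point): Middle of the top of the tab's press pad, a flat rectangle with three fine cross ribs, 36 (unit x) by 44 mm (unit y), at unit x = -105, y = 0. 48 mm above the desk at rest, 34 fully in; the box sides beside it are 40 high. Moves with the pad.
- cover: Loose sliding cover, about 120 g: plate 95 (x) by 78 (y) by 5 mm, axes as the unit's. Origin: centre of the plate's underside, 40 above the desk; at the start at unit x = -32, locked. Pressing the tab frees it, and a damped spring moves it about 15 mm to +x in 0.4 s and leaves it there, free to be pushed on with 1 to 3 N. At the end stop its origin is at unit x = +77.
- push_face (a point): Middle of the upright thumb wall across the cover's edge nearest the tab: a flat face 60 mm wide (y), looking to unit -x (the tab), from 45 to 68 above the desk, with a slope down on its other side. The point is 58 above the desk, 47.5 mm from the cover's origin towards -x; moves with the cover.
- stamp: Bystander: rubber stamp standing upright, 30x50x74; origin at the centre of its underside.
- eraser: Bystander: eraser lying flat, 21x45x13; origin at the centre of its underside.
- punch_pot: Bystander: small upright pot with a screw cap, 44 across, 62 high; origin at the centre of its underside.
- binder_clip: Bystander: black binder clip standing on its mouth, 32x28x35; origin at the centre of its underside.
- usb_stick: Bystander: memory stick lying flat, 18x52x9; origin at the centre of its underside.
- mini_stapler: Bystander: small stapler lying, 28x111x36; origin at the centre of its underside.
- ink_pad: Bystander: closed dark ink pad lying flat, 47x72x17; origin at the centre of its underside.
Things that resemble listed ones, but are neither listed nor needed, are in the scene too. Of the things like the cover, leave any that is purple; of the rest the smaller one is meant.

How it is judged:
By the outcome, as a careful person would: the job done as asked, in the order asked, and still so for the second after the job is handed in, with the robot touching nothing.
It also fails if it takes over 35 s, if anything falls off the work surface, if the arm or the gripper's body presses on something with over 40 N, if the wrist force passes 120 N, or if a joint passes its speed limit or range.

## Working session

There is one attempt and no reset: what is moved stays moved. The work goes in short steps, Python scripts to look and compute and a tool call to move; the robot and the scene stay as the last step left them, time stands still between calls to the robot, and variables do not carry over. Pictures are saved under pics/ and viewed, at most 10 in all, crops included, and the job is handed in when it is done.

Besides the shell and the picture viewer there is one more tool, called after ">>>" in YAML: its name, and indented under it one key for each argument. arm_command: Moves the arm, as the interface text tells. Its arguments: {"type":"object","properties":{"moves":{"type":"array"},"grip_force":{"type":"number"}},"required":["moves"]}

```bash
mkdir -p pics; ls
python3 - <<'E'
from rig import telemetry, eyes, bot, spotter
import cv2
s=telemetry.get_state(); print(s['clock'],s['tcp_pos'],s['ee_rot'],s['grip_width'])
for c in ['top','side']:
    im=eyes.snapshot(c); cv2.imwrite(f'pics/{c}0.png',im[:,:,::-1])
    print(c,eyes.get_calibration(c))
    for n in ['unit','tab','cover']:
        for d in spotter.outline_of(n,c): print(n,round(d['score'],2),d['extent'],d['region'].sum())
print(eyes.get_calibration('wrist'))
E
```

```text
pics
0.0 [151.29010655 605.80749289 203.52923411] [-3.14002645e+00 -3.25241400e-05  2.89680450e+00] 85.359355473092
top {'K': array([[602.68495924,   0.        , 312.12220584],
       [  0.        , 602.68495924, 241.0469564 ],
       [  0.        ,   0.        ,   1.        ]]), 'k1': -0.029665413530110315, 'eye': array([ 320.97391962,  -84.99355558, 1396.32215126]), 'orientation': array([-2.95561443,  0.00436841, -1.589162  ])}
unit 0.56 [223.1, 164.9, 277.3, 280.7] 3754
unit 0.39 [191.7, 204.7, 216.2, 224.8] 364
tab 0.91 [241.8, 252.0, 263.8, 273.4] 330
cover 0.92 [234.2, 215.0, 269.5, 259.3] 1271
cover 0.75 [175.9, 292.3, 218.5, 341.5] 1434
cover 0.59 [328.2, 256.8, 397.3, 320.4] 2543
side {'K': array([[562.49652551,   0.        , 320.0927423 ],
       [  0.        , 562.49652551, 236.57123359],
       [  0.        ,   0.        ,   1.        ]]), 'k1': 0.004956631997571801, 'eye': array([468.03591314, 918.4294635 , 749.02400998]), 'orientation': array([-2.15587468, -0.01149717, -3.02629854])}
unit 0.59 [215.7, 274.1, 354.4, 326.5] 5504
tab 0.67 [326.2, 285.1, 347.0, 306.2] 382
cover 0.93 [364.7, 332.7, 422.9, 378.6] 1924
cover 0.89 [340.0, 211.6, 405.0, 261.4] 1936
cover 0.67 [277.8, 272.3, 324.1, 302.7] 1139
{'K': array([[421.80799651,   0.        , 319.96248125],
       [  0.        , 421.80799651, 239.92655117],
       [  0.        ,   0.        ,   1.        ]]), 'k1': -0.045539396064599925, 'T_tool_cam': array([[ 1.11550909e-03, -9.63481260e-01, -2.67773445e-01,
         6.72751960e+01],
       [ 9.99998822e-01,  7.92489832e-04,  1.31438977e-03,
        -4.82512507e-01],
       [-1.05418217e-03, -2.67774596e-01,  9.63481009e-01,
        -1.69133767e+02],
       [ 0.00000000e+00,  0.00000000e+00,  0.00000000e+00,
         1.00000000e+00]])}
```

View pics/top0.png

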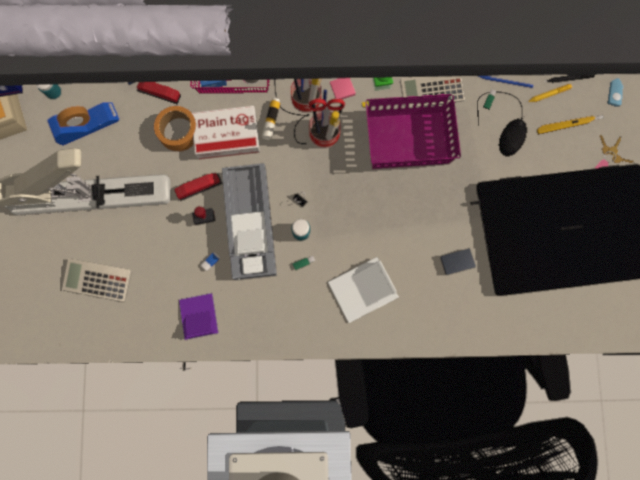

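View pics/side0.png

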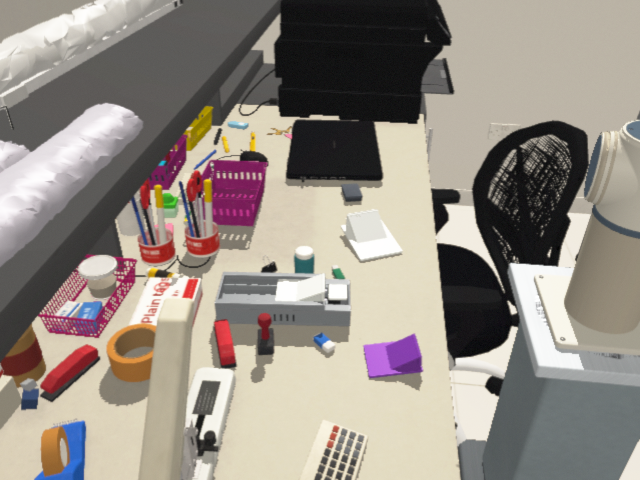

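The top view shows the unit at about (223–277, 165–281), with its snap tab at (252,264) and the white cover at (250,237). There are three cover-like things: the white one on the unit (250,237), a purple one (198,317) and a larger white one (363,290). The one on the unit fits, because it is the smaller of the non-purple two and sits on the rails. I'll fit the unit's pose and confirm it in a crop.

```bash
cat > h.py <<'E'
from rig import telemetry, eyes, bot, spotter
import numpy as np, cv2
from scipy.spatial.transform import Rotation as Ro
def cam(n,s=None):
    c=eyes.get_calibration(n)
    if n=='wrist':
        s=s or telemetry.get_state(); T=np.array(c['T_tool_cam']); R=Ro.from_euler('xyz',s['ee_rot']).as_matrix()
        return c['K'],c['k1'],R@T[:3,3]+s['tcp_pos'],R@T[:3,:3]
    return c['K'],c['k1'],np.array(c['eye']),Ro.from_euler('xyz',c['orientation']).as_matrix()
def proj(C,P):
    K,k,e,R=C; q=(np.atleast_2d(P)-e)@R; u=q[:,:2]/q[:,2:]; u=u*(1+k*(u**2).sum(1,keepdims=True))
    return u@K[:2,:2].T+K[:2,2]
def back(C,px,z):
    K,k,e,R=C; u=cv2.undistortPoints(np.array(px,float).reshape(-1,1,2),K,np.array([k,0,0,0.]))[:,0]
    d=np.c_[u,np.ones(len(u))]@R.T; return e+d*((z-e[2])/d[:,2])[:,None]
def U(p,P):  # unit->world, p=(x,y,yaw)
    P=np.atleast_2d(np.array(P,float)); c,s=np.cos(p[2]),np.sin(p[2])
    return np.c_[p[0]+c*P[:,0]-s*P[:,1],p[1]+s*P[:,0]+c*P[:,1],P[:,2]]
def cen(r): return np.argwhere(r)[:,::-1].mean(0)
def draw(im,C,p,cx=-32):
    for b,col in [([[-130,-50,40],[130,-50,40],[130,50,40],[-130,50,40]],(0,255,0)),([[-123,-22,48],[-87,-22,48],[-87,22,48],[-123,22,48]],(0,0,255)),
      ([[cx-47.5,-30,68],[cx-47.5,30,68],[cx-47.5,30,45],[cx-47.5,-30,45]],(255,0,0)),([[125,-37,40],[125,37,40],[125,37,52.5],[125,-37,52.5]],(255,255,0))]:
        cv2.polylines(im,[np.round(proj(C,U(p,b))*16).astype(np.int32)],True,col,1,cv2.LINE_AA,4)
E
python3 - <<'E'
from h import *
from scipy.optimize import least_squares
obs=[];R={}
for c in ['top','side']:
    im=eyes.snapshot(c); R[c]=im; C=cam(c)
    g=spotter.outline_of('tab',c); 
    obs.append((C,cen(g[0]['region']),[-105,0,48],2)); print(c,'tab',back(C,[obs[-1][1]],48))
    ds=spotter.outline_of('unit',c); print([ (d['score'],d['extent']) for d in ds])
    if c=='top': u=ds[0]['region']
C=cam('top'); w=back(C,np.argwhere(u)[:,::-1],45)
rc=cv2.minAreaRect(w[:,:2].astype(np.float32)); print(rc)
# silhouette fit: hull mask IoU in top
box=np.array([[x,y,z] for x in(-130,130) for y in(-50,50) for z in(0,40)]+[[x,y,52.5] for x in(-80,130) for y in(-50,50)],float)
def res(p):
    r=[]
    for Cc,px,P,wt in obs: r+=list((proj(Cc,U(p,P))[0]-px)*wt)
    h=proj(C,U(p,box)); un=np.argwhere(u)[:,::-1]
    for a in np.linspace(0,2*np.pi,24,endpoint=False):
        d=[np.cos(a),np.sin(a)]; r.append((h@d).max()-np.percentile(un@d,99.9))
    return r
p0=[*rc[0],0.1]
f=least_squares(res,p0,loss='soft_l1'); p=f.x; print(p,np.round(f.fun,1))
np.save('p.npy',p)
out=[]
for c,(x,y,k) in {'top':(200,150,4),'side':(200,250,4)}.items():
    im=cv2.cvtColor(R[c],cv2.COLOR_RGB2BGR); 
    im=im[y:y+145,x:x+165] if c=='top' else im[y:y+110,x:x+165]
    K,k1,e,Rm=cam(c); K=np.array(K).copy(); K[0,2]-=x;K[1,2]-=y; S=2.4*1.0; K[:2]*=S
    im=cv2.resize(im,None,fx=S,fy=S,interpolation=cv2.INTER_CUBIC); draw(im,(K,k1,e,Rm),p); out.append(im)
h=max(o.shape[0] for o in out); out=[cv2.copyMakeBorder(o,0,h-o.shape[0],0,0,cv2.BORDER_CONSTANT) for o in out]
cv2.imwrite('pics/crop1.png',np.hstack(out))
for n,P in [('tabtop',[-105,0,48]),('face',[-79.5,0,58]),('end',[125,0,40])]: print(n,U(p,P))
E
```

```text
top tab [[523.93206154  51.64032184  48.        ]]
[(0.61, [221.8, 164.9, 279.8, 280.9])]
side tab [[526.84804294  62.40903354  48.        ]]
[(0.63, [215.4, 273.1, 352.9, 323.8])]
((623.5530395507812, 60.9678840637207), (272.1871337890625, 105.02767181396484), 4.787624359130859)
[6.28093805e+02 6.24374514e+01 8.65305153e-02] [-1.5  0.4  4.2 -5.5  0.3  1.2  1.6  1.5  1.4  0.9 -0.7  0.3  0.5  0.6
  1.   0.8  1.2  1.6  2.3  2.4  2.5  1.9  1.4  2.4  2.6  2.6  1.9  0.8]
tabtop [[523.48665504  53.36308128  48.        ]]
face [[548.89124858  55.56685688  58.        ]]
end [[752.62612622  73.24027293  40.        ]]
```

View pics/crop1.png

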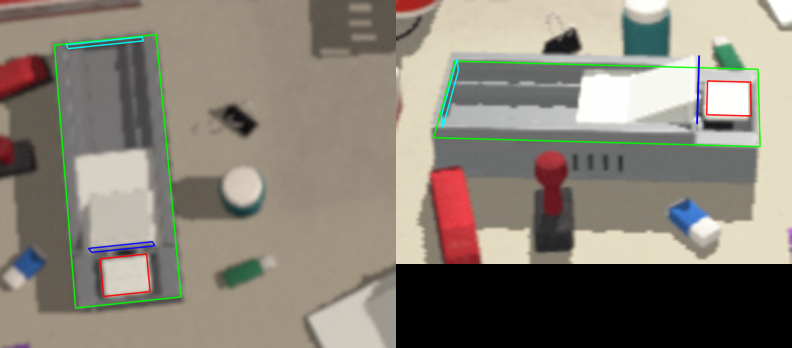

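The overlay matches: the red outline lies on the tab, the blue one at the thumb wall, and the cyan one at the end stop. The white cover on the unit is the one meant. Next I'll work out the move to a hover above the tab.

```bash
cat >> h.py <<'E'
def rel(pos,yaw):
    s=telemetry.get_state(); R0=Ro.from_euler('xyz',s['ee_rot']); R1=Ro.from_euler('xyz',[np.pi,0,yaw])
    return np.round(np.degrees((R0.inv()*R1).as_rotvec()),2),np.round(R0.inv().apply(np.array(pos)-s['tcp_pos'])/1000,4)
E
python3 -c "
from h import *
p=np.load('p.npy'); print(rel([*U(p,[-105,0,0])[0,:2],161],np.pi+p[2]))"
```

```text
(array([  0.  ,   0.  , -18.98]), array([-0.495 , -0.4464,  0.0433]))
```

>>> arm_command:
  moves:
    - [[0,0,-3,-0.06,-0.054,0,0],[0,0,-6,-0.09,-0.081,0,0],[0,0,-9,-0.13,-0.117,0,0],[0,0,-12,-0.17,-0.153,0,0],[0,0,-15,-0.21,-0.189,0,0],[0,0,-19,-0.25,-0.225,0,0],[0,0,-19,-0.29,-0.261,0,0],[0,0,-19,-0.33,-0.297,0,0],[0,0,-19,-0.37,-0.333,0.01,0],[0,0,-19,-0.41,-0.369,0.02,0],[0,0,-19,-0.45,-0.405,0.03,0],[0,0,-19,-0.48,-0.432,0.04,0],[0,0,-19,-0.495,-0.446,0.043,0],[0,0,-19,-0.495,-0.446,0.043,0],[0,0,-19,-0.495,-0.446,0.043,0]]

```text
clock: 2.58
tcp_pos: [523.1, 54.5, 161.5]
ee_rot: [3.141, -0.0, -3.054]
force: [-0.1, -0.2, -0.0]
grip_width: -0.1
grasp_force: 0.0
```

Run:
```python
from h import *
from scipy.optimize import least_squares
s=telemetry.get_state(); print(s['clock'],s['tcp_pos'],s['ee_rot'],s['grip_width'],s['force'])
im=eyes.snapshot('wrist'); C=cam('wrist',s); p=np.load('p.npy')
for n,z in [('tab',48),('cover',45)]:
    for d in spotter.outline_of(n,'wrist'): print(n,d['score'],d['extent'],back(C,[cen(d['region'])],z),'pred',U(p,[-105 if n=='tab' else -32,0,z]))
im=cv2.cvtColor(im,cv2.COLOR_RGB2BGR); draw(im,C,p); cv2.imwrite('pics/w1.png',im)
```

```text
2.575 [523.06687662  54.46389797 161.51960976] [ 3.14130860e+00 -2.36444197e-04 -3.05430115e+00] -0.09627057702369356 [-0.14859892 -0.16191837 -0.00862828]
tab 0.79 [283.6, 200.6, 347.9, 258.0] [[523.84218747  52.19377815  48.        ]] pred [[523.48665504  53.36308128  48.        ]]
cover 0.86 [264.2, 258.6, 369.9, 340.3] [[567.57725469  56.35184589  45.        ]] pred [[596.21353067  59.67192907  45.        ]]
cover 0.85 [451.5, 0.0, 569.1, 150.6] [[413.8307676  165.03951928  45.        ]] pred [[596.21353067  59.67192907  45.        ]]
cover 0.72 [0.0, 10.7, 101.7, 189.0] [[ 458.12257674 -139.20235852   45.        ]] pred [[596.21353067  59.67192907  45.        ]]
```

View pics/w1.png

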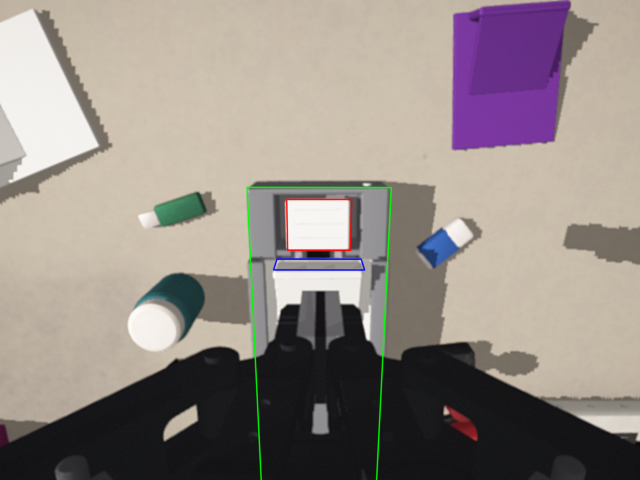

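The wrist view shows the tab pad at (318,225), right under the red outline, and the thumb wall at row 265. The pose holds to within 2 mm, so I'll press now.

>>> arm_command:
  moves:
    - [[0,0,0,0,-0.0015,0.04,0],[0,0,0,0,-0.0015,0.08,0],[0,0,0,0,-0.0015,0.095,0],[0,0,0,0,-0.0015,0.102,0],[0,0,0,0,-0.0015,0.106,0],[0,0,0,0,-0.0015,0.11,0],[0,0,0,0,-0.0015,0.114,0],[0,0,0,0,-0.0015,0.114,0],[0,0,0,0,-0.0015,0.114,0],[0,0,0,0,-0.0015,0.114,0],[0,0,0,0,-0.0015,0.114,0],[0,0,0,0,-0.0015,0.114,0],[0,0,0,0,-0.0015,0.114,0]]

```text
clock: 4.35
tcp_pos: [523.8, 52.2, 47.3]
ee_rot: [-3.142, 0.0, -3.055]
force: [0.5, 0.1, -0.4]
grip_width: 0.2
grasp_force: 0.0
```

Run:
```python
from h import *
p=np.load('p.npy'); a=[]
for c in ['top','side']:
    im=eyes.snapshot(c); C=cam(c); x,y,w,h=(200,150,165,145) if c=='top' else (200,240,165,145)
    for d in spotter.outline_of('cover',c): print(c,d['score'],d['extent'])
    K,k1,e,R=C;K=np.array(K).copy();K[0,2]-=x;K[1,2]-=y;K[:2]*=2.4
    im=cv2.resize(cv2.cvtColor(im,cv2.COLOR_RGB2BGR)[y:y+h,x:x+w],None,fx=2.4,fy=2.4,interpolation=cv2.INTER_CUBIC); draw(im,(K,k1,e,R),p,-17); a.append(im)
cv2.imwrite('pics/c2.png',np.hstack(a))
```

```text
top 0.69 [330.6, 258.0, 397.7, 319.1]
side 0.95 [276.2, 272.4, 326.4, 303.0]
side 0.81 [348.6, 210.4, 404.9, 263.2]
side 0.69 [362.7, 332.4, 423.3, 378.7]
```

View pics/c2.png

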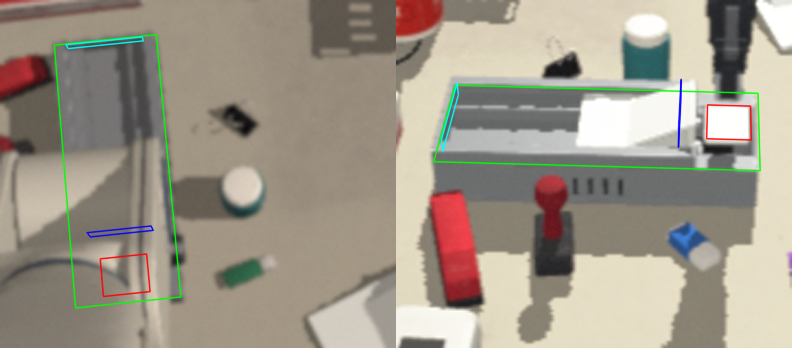

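There is no contact: the force is about 0 and the cover hasn't moved. I'll check where the fingertips really are.

Run:
```python
from h import *
s=telemetry.get_state(); print(s['tcp_pos'],s['force'],s['joint_positions'])
p=np.load('p.npy'); im=eyes.snapshot('side'); C=cam('side')
t=np.array(s['tcp_pos'])
print(proj(C,[t-[0,0,11],t,t+[0,0,50]]))
for d in spotter.outline_of('tab','side'): print(d['score'],d['extent'])
x,y,w,h,f=300,230,80,90,6
K,k1,e,R=C;K=np.array(K).copy();K[0,2]-=x;K[1,2]-=y;K[:2]*=f
a=cv2.resize(cv2.cvtColor(im,cv2.COLOR_RGB2BGR)[y:y+h,x:x+w],None,fx=f,fy=f,interpolation=cv2.INTER_CUBIC)
for q,c in zip(proj((K,k1,e,R),[t-[0,0,11],t,t+[0,0,20]]),[(0,0,255),(0,255,0),(255,0,0)]): cv2.circle(a,tuple(int(v) for v in q),4,c,-1)
cv2.imwrite('pics/c3.png',a)
```

```text
[523.72119658  52.19879997  47.31175404] [-0.03979911 -0.33536623  0.09347931] [ 7.67352803e-02  5.21762429e-01  1.93773659e+00 -1.58161592e-05
  6.82103243e-01 -1.58082757e+00]
[[338.29916432 294.9127431 ]
 [338.46268117 290.5864163 ]
 [339.22917778 270.31068334]]
0.81 [324.5, 284.2, 345.4, 304.1]
```

View pics/c3.png

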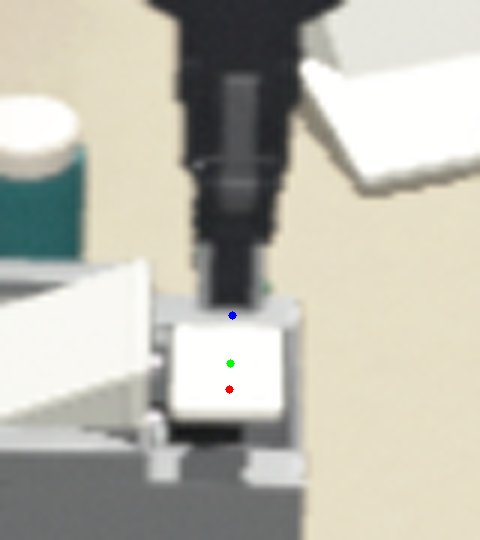

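The fingers end at crop (232,308), well above the projected fingertip at (229,390). Since the force is also zero, they may still be in the air. I'll take one wrist look before going lower.

Run:
```python
from h import *
s=telemetry.get_state(); p=np.load('p.npy'); im=eyes.snapshot('wrist'); C=cam('wrist',s)
for d in spotter.outline_of('tab','wrist')+spotter.outline_of('cover','wrist'): print(d['score'],d['extent'])
t=np.array(s['tcp_pos']); q=proj(C,[t-[0,0,11],t,t+[0,0,20]]); print(q, proj(C,U(p,[[-123,0,48],[-87,0,48],[-79.5,0,68]])))
a=cv2.cvtColor(im,cv2.COLOR_RGB2BGR); 
for v,c in zip(q,[(0,0,255),(0,255,0),(255,0,0)]): cv2.circle(a,tuple(int(x) for x in v),3,c,-1)
draw(a,C,p); cv2.imwrite('pics/w2.png',a)
```

```text
0.85 [524.6, 0.0, 637.8, 164.3]
0.6 [239.7, 332.8, 407.5, 434.5]
[[320.80012228 276.67041304]
 [320.87855836 285.68036315]
 [321.04724349 305.06565943]] [[323.81017035 245.71616575]
 [323.48905361 324.26493134]
 [323.87473006 364.22373981]]
```

View pics/w2.png

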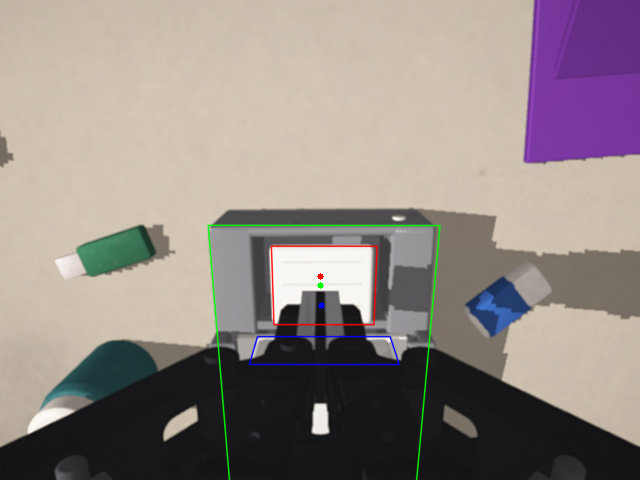

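The wrist view shows the fingertips at (320,292), which is about 6 mm behind the TCP instead of 11 mm ahead of it. They are still clear of the pad at rows 246–324. I'll lower in small steps and watch the force.

>>> arm_command:
  moves:
    - [[0,0,0,0,0,0.002,0],[0,0,0,0,0,0.004,0],[0,0,0,0,0,0.006,0],[0,0,0,0,0,0.008,0],[0,0,0,0,0,0.008,0]]

```text
clock: 5.42
tcp_pos: [523.6, 52.2, 39.1]
ee_rot: [3.142, -0.0, -3.055]
force: [-0.4, -0.1, 0.1]
grip_width: -0.3
grasp_force: 0.0
```

>>> arm_command:
  moves:
    - [[0,0,0,0,0,0.002,0],[0,0,0,0,0,0.004,0],[0,0,0,0,0,0.006,0],[0,0,0,0,0,0.006,0]]

```text
clock: 5.92
tcp_pos: [523.6, 52.2, 33.1]
ee_rot: [-3.142, -0.0, -3.055]
force: [-0.8, -1.2, -1.4]
grip_width: -0.2
grasp_force: 0.0
```

>>> arm_command:
  moves:
    - [[0,0,0,0,0,0.002,0],[0,0,0,0,0,0.004,0],[0,0,0,0,0,0.004,0]]

```text
clock: 6.3
tcp_pos: [523.6, 52.2, 29.1]
ee_rot: [-3.142, -0.0, -3.055]
force: [-0.3, -0.6, -0.1]
grip_width: -0.1
grasp_force: 0.0
```

Run:
```python
from h import *
p=np.load('p.npy'); a=[]
s=telemetry.get_state(); print(s['tcp_pos'],s['force'])
for c in ['wrist','side']:
    im=eyes.snapshot(c); C=cam(c,s)
    for n in ['tab','cover']:
        for d in spotter.outline_of(n,c): print(c,n,round(d['score'],2),d['extent'])
    x,y,w,h=(220,200,200,200) if c=='wrist' else (270,230,100,100)
    a.append(cv2.resize(cv2.cvtColor(im,cv2.COLOR_RGB2BGR)[y:y+h,x:x+w],(400,400),interpolation=cv2.INTER_CUBIC))
cv2.imwrite('pics/c4.png',np.hstack(a))
```

```text
[523.57702392  52.17757529  29.13185327] [-0.33509216 -0.62057732 -0.14702706]
wrist tab 0.89 [263.6, 258.1, 381.2, 344.2]
wrist cover 0.79 [541.7, 0.0, 640.0, 166.9]
wrist cover 0.63 [242.3, 353.8, 400.3, 432.9]
side tab 0.5 [325.8, 286.5, 346.3, 304.4]
side cover 0.85 [350.2, 212.5, 404.7, 261.9]
side cover 0.82 [275.5, 271.9, 325.8, 303.2]
side cover 0.67 [362.6, 330.4, 422.3, 378.0]
side cover 0.52 [213.2, 319.3, 239.0, 371.9]
```

View pics/c4.png

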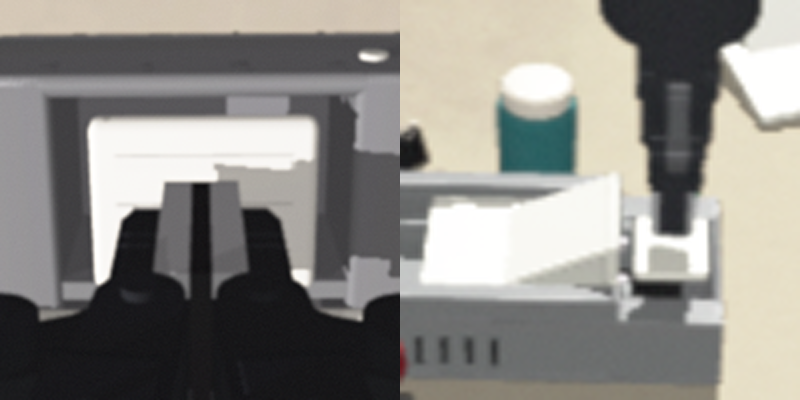

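Both views show the fingertips still above the pad, with their shadow on it at crop (260,190) and side crop (675,235). The near tip edge sits at row 290 in the wrist view, which puts the tips about 30 mm behind the TCP. That means contact should come at TCP z of about 15 and the fully pressed position at about 1. I'll continue under force watch.

>>> arm_command:
  moves:
    - [[0,0,0,0,0,0.003,0],[0,0,0,0,0,0.006,0],[0,0,0,0,0,0.009,0],[0,0,0,0,0,0.012,0],[0,0,0,0,0,0.012,0]]

```text
clock: 7.22
tcp_pos: [523.7, 52.2, 17.1]
ee_rot: [-3.142, -0.0, -3.055]
force: [-0.7, -0.2, -0.1]
grip_width: 0.2
grasp_force: 0.1
```

>>> arm_command:
  moves:
    - [[0,0,0,0,0,0.002,0],[0,0,0,0,0,0.004,0],[0,0,0,0,0,0.006,0],[0,0,0,0,0,0.006,0]]

```text
clock: 7.72
tcp_pos: [523.6, 52.2, 11.2]
ee_rot: [3.142, -0.0, -3.055]
force: [-1.2, 1.2, 2.8]
grip_width: 0.4
grasp_force: 1.8
```

Contact shows at 2.8 N. I'll press 7 mm further and hold.

>>> arm_command:
  moves:
    - [[0,0,0,0,0,0.002,0],[0,0,0,0,0,0.004,0],[0,0,0,0,0,0.006,0],[0,0,0,0,0,0.0075,0],[0,0,0,0,0,0.0075,0],[0,0,0,0,0,0.0075,0],[0,0,0,0,0,0.0075,0],[0,0,0,0,0,0.0075,0],[0,0,0,0,0,0.0075,0],[0,0,0,0,0,0.0075,0]]

```text
clock: 8.98
tcp_pos: [523.6, 52.2, 6.0]
ee_rot: [-3.142, -0.0, -3.055]
force: [-10.5, -0.9, 32.4]
grip_width: -0.2
grasp_force: 16.7
```

Run:
```python
from h import *
p=np.load('p.npy'); s=telemetry.get_state(); print(s['tcp_pos'],s['force'])
eyes.snapshot('side'); C=cam('side')
for d in spotter.outline_of('cover','side'): print(round(d['score'],2),d['extent'])
print(proj(C,U(p,[[-79.5,0,68],[-64.5,0,68]])))
```

```text
[523.5526281   52.16638842   5.95001259] [-10.52428063  -0.87675289  32.38033897]
0.91 [362.7, 332.9, 423.1, 378.6]
0.72 [357.5, 211.3, 404.9, 261.0]
0.57 [269.4, 272.6, 318.7, 302.7]
[[325.78346643 282.34518839]
 [318.10664219 282.13859999]]
```

The cover's outline shifted by about 14 mm and the tab is bottomed out (32 N), so the tips are 28 mm behind the TCP. I'll lift to bring the tips to about 54 mm and then push along the unit's +x, which is tool −x.

>>> arm_command:
  moves:
    - [[0,0,0,0,0,-0.006,0],[0,0,0,0,0,-0.014,0],[0,0,0,0,0,-0.022,0],[0,0,0,0,0,-0.022,0],[0,0,0,0,0,-0.022,0],[0,0,0,-0.008,0,-0.022,0],[0,0,0,-0.016,0,-0.022,0],[0,0,0,-0.022,0,-0.022,0],[0,0,0,-0.027,0,-0.022,0],[0,0,0,-0.032,0,-0.022,0],[0,0,0,-0.038,0,-0.022,0],[0,0,0,-0.045,0,-0.022,0],[0,0,0,-0.052,0,-0.022,0],[0,0,0,-0.06,0,-0.022,0],[0,0,0,-0.068,0,-0.022,0],[0,0,0,-0.076,0,-0.022,0],[0,0,0,-0.084,0,-0.022,0]]

```text
clock: 11.2
tcp_pos: [608.0, 59.5, 25.8]
ee_rot: [-3.142, 0.0, -3.055]
force: [-0.3, 0.3, -0.3]
grip_width: 0.0
grasp_force: 0.3
```

Run:
```python
from h import *
p=np.load('p.npy'); s=telemetry.get_state(); print(s['clock'],s['tcp_pos'],s['force'])
im=eyes.snapshot('side'); C=cam('side')
for n in('cover','tab'):
  for d in spotter.outline_of(n,'side'): print(n,round(d['score'],2),d['extent'])
x,y=200,220
cv2.imwrite('pics/c5.png',cv2.resize(cv2.cvtColor(im,cv2.COLOR_RGB2BGR)[y:y+130,x:x+170],None,fx=4,fy=4,interpolation=cv2.INTER_CUBIC))
```

```text
11.2 [607.97397811  59.52287894  25.79937829] [-0.30135153  0.26473146 -0.3266238 ]
cover 0.95 [363.4, 332.8, 423.7, 384.1]
cover 0.59 [240.2, 270.9, 289.7, 303.7]
tab 0.82 [313.1, 287.3, 346.8, 303.9]
```

View pics/c5.png

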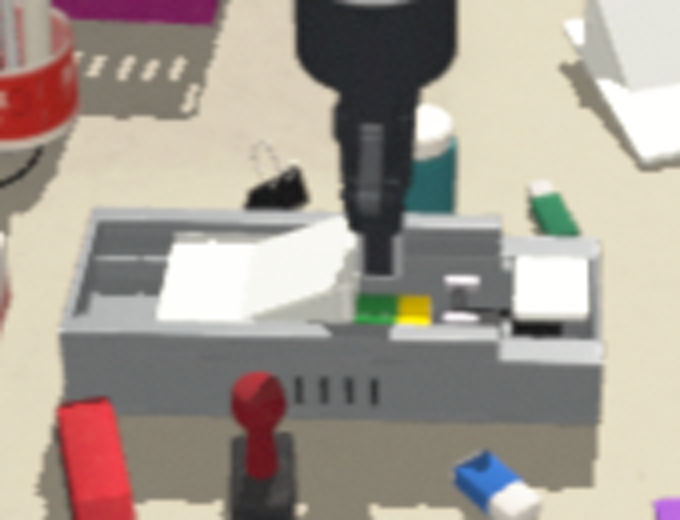

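The picture shows the tab back up at (550,285), the bay opening with the cell visible at (395,308), and the fingers against the thumb wall at (355,270). About 39 mm remains.

>>> arm_command:
  moves:
    - [[0,0,0,-0.006,0,0,0],[0,0,0,-0.013,0,0,0],[0,0,0,-0.02,0,0,0],[0,0,0,-0.026,0,0,0],[0,0,0,-0.03,0,0,0],[0,0,0,-0.033,0,0,0],[0,0,0,-0.035,0,0,0],[0,0,0,-0.036,0,0,0],[0,0,0,-0.036,0,0,0]]

```text
clock: 12.48
tcp_pos: [643.3, 62.6, 25.9]
ee_rot: [3.142, 0.0, -3.055]
force: [-0.5, 0.4, 0.0]
grip_width: -0.2
grasp_force: 0.1
```

>>> arm_command:
  moves:
    - [[0,0,0,-0.001,0,0,0],[0,0,0,-0.001,0,0,0],[0,0,0,0.008,0,0,0],[0,0,0,0.016,0,0,0],[0,0,0,0.02,0,-0.02,0],[0,0,0,0.02,0,-0.06,0],[0,0,0,0.02,0,-0.11,0],[0,0,0,-0.03,0,-0.15,0],[0,0,0,-0.03,0,-0.15,0]]

```text
clock: 13.6
tcp_pos: [678.6, 65.6, 182.2]
ee_rot: [-3.141, 0.012, -3.055]
force: [-0.4, -0.2, -0.4]
grip_width: 0.1
grasp_force: 0.0
```

Run:
```python
from h import *
p=np.load('p.npy'); s=telemetry.get_state(); print(s['clock'],s['tcp_pos'],s['force'])
out=[]
for c,(x,y,w,h) in {'side':(200,240,170,130)}.items():
    im=eyes.snapshot(c); K,k1,e,R=cam(c)
    for n in('cover','tab'):
      for d in spotter.outline_of(n,c): print(c,n,round(d['score'],2),d['extent'])
    print(proj((K,k1,e,R),U(p,[[29.5,0,68],[10,-30,40],[10,30,40],[77-47.5,39,45],[77+47.5,39,45]])))
    K=np.array(K).copy();K[0,2]-=x;K[1,2]-=y;K[:2]*=4
    a=cv2.resize(cv2.cvtColor(im,cv2.COLOR_RGB2BGR)[y:y+h,x:x+w],None,fx=4,fy=4,interpolation=cv2.INTER_CUBIC); draw(a,(K,k1,e,R),p,77)
cv2.imwrite('pics/c6.png',a)
```

```text
13.6 [678.58161471  65.63832081 182.22118277] [-0.44198893 -0.24477828 -0.42432218]
side cover 0.84 [340.8, 210.3, 404.0, 265.2]
side cover 0.83 [360.9, 331.1, 425.2, 380.2]
side tab 0.7 [314.7, 286.1, 345.3, 303.6]
[[270.08071119 280.84810352]
 [281.72024888 282.88285082]
 [279.069035   302.08549225]
 [268.44052307 302.84477441]
 [219.15391681 301.49232682]]
```

View pics/c6.png

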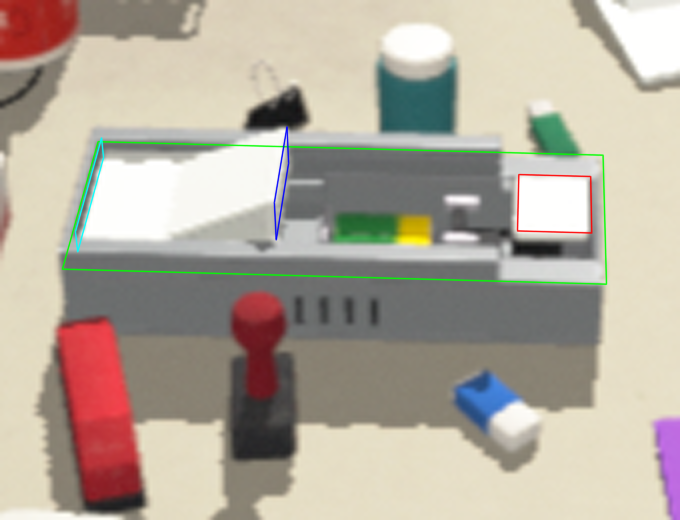

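The cover is at the end stop, on the blue and cyan outlines. The bay with its cell is fully open at (330–480, 230), the tab is back up at (555,205), the small things beside the unit are where they were, and the arm is clear. I'll hand it in.

```bash
python3 -c "
from rig import bot; print(bot.sign_off())"
```

```text
the job is handed in; nothing more can be done
None
```

The job is handed in: the tab was pressed and sprang back, the cover was pushed to the end stop so the bay is fully open, and the nearby items look undisturbed in the last picture.

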